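Find the full-depth pole socket with a sprung depth gauge

ROBOT

A 6-joint arm with a two-finger parallel gripper is mounted at the origin on the work surface. World frame = base frame: x ahead of the robot, y to its left, z up, the work surface at z = 0. Lengths are in m, angles in degrees, forces in N, time in s.
With the tool pointing down it reaches from about 0.25 to 0.775 m from the base axis. Payload 4 kg.
Tool frame: the origin (TCP) lies at the very end of the fingers, on their centre line; the grasp point (between the pads) lies 19 mm behind it; z points along the fingers, y is the line along which they close (so a half turn about z gives the same grasp; the last joint's range is limited). The gripper opens to 94 mm and grips with 3 to 60 N. Pads are 16 mm wide; open, the fingers measure 119 mm over their backs; the gripper's body (75 mm by 177 mm) begins 78 mm behind the grasp point.
Start: joints at [-75.006, 4.996, 78.535, -0, 96.463, -5.907], TCP at [0.196, -0.514, 0.206] pointing down, gripper open.
Joint ranges: [-177.83, 177.83], [-43.37, 116.18], [15.69, 146.23], [-61.86, 241.86], [9.47, 152.12], [-147.06, 147.06]. Speed limits (degrees/s): [159.86, 159.86, 180, 180, 180, 180].

INTERFACE

Orientations are given as a 3x3 rotation matrix whose columns are the frame's x, y, z axes.
In Python, from cell import r gives the robot as it stands.
- The arm moves only by the tool carry_out, never from a script. Its argument "moves" is one flat list of numbers, 7 for each row, row after row: the shift along the tool's x, y, z in mm, then the turn, a rotation vector about the tool's x, y, z in degrees, then the closure in counts, from 0 (fully open) to 255 (shut). In form: [tx, ty, tz, wx, wy, wz, fingers, tx, ty, tz, wx, wy, wz, fingers, ...]. A call has 1 to 8 rows; each row shifts and turns the commanded pose from where the row before left it, along the tool's axes as they then stand; what a row does not reach is not made up. A row lasts 1/10 s, in which the tool goes at most 50 mm and 8.59 degrees, less where a joint would pass 70% of its speed; a pose out of reach is approached as far as the arm can. A call is refused whole if a number of a shift passes 50 or a number of a turn 8.59, either way. A call with a gripper value outside its range is refused whole. The fingers move at their own pace and stop on an object; "newtons" is the grip in N (left out, the last holds). Time passes only in rows, so rows that do not move let the fingers close. It gives the time, the measured TCP pose, the force, the opening and the grip force at its end, in the units of the state.
- r.get_obs(): the state, without advancing time (a new reading comes with each control period).
- r.snapshot(name): name is "scene" or "top" or "wrist"; returns a dict with "img" (384x512x3 uint8, blue, green, red), "mtx" (3x3 intrinsics, pixels), "rvec" (rotation vector, rad) and "tvec" (3), from world to camera coordinates, as OpenCV has them. Camera axes: x right, y down, z forward; pixel columns grow to the right and rows downward; lengths in m; the calibration is good to about 2 mm. A picture is of the moment at which its call begins. There is no depth.
- r.job_done(): hands the job in; it is judged then, once.
Trained networks look in a picture, given as the dict that the camera call returned (one of the last four; its "shot" number tells which), for a name from the list of things; names that differ only in an ending like _2 or _b are one class to them, and where a whole thing is asked for, a point or a joint stands for the part that bears it (a point fixed in the world has none). Each returns a list of dicts, best first, with "confidence" (0 to 1); they miss things now and then, are a little off and sometimes report something else, mostly with a low value. They report only what shows in the picture. A call takes as long as a camera call. They do not tell look-alikes from the thing itself.
- r.spot_in(picture, query): "centre" ([column, row] in pixels, amid what is visible of it).
The state is a dict: "time_s": time; "joints": joint angles; "qvel": joint speeds; "effort": joint torques, N m; "tcp_pos": TCP position; "tcp_rot": TCP orientation; "ft_force": force on the tool from outside, world axes, zero at the start; "wrist_torque": the same for the moment, N m; "opening": finger opening in m; "grip_force": force on a finger pad.
Only numpy, scipy, OpenCV 4.12 (cv2) and the standard library are available. Lean on these libraries where they do the work, as an engineer would, in place of code of your own. Each camera call takes 0.05 s, during which the arm holds its last target. There are 200 camera calls.

TASK

One of the three sockets in the blue monitor-pole block is bored to full depth; the others stop short, and stiff dust plugs hide which. Take the depth gauge from its stand by its orange handle, sound the sockets one after another until you have found it, each time pushing the plug gently down ahead of the rod until it bottoms and the handle's lower edge comes into the green band, never down to the red one. Leave the gauge standing, let go, at the bottom of the full-depth socket (black line down inside the mouth) and disturb nothing else on the desk.

Things in the scene. Friction and masses are not known exactly. Their poses are not given: they have to be found in the camera images.
- gauge: Loose depth gauge, 150 to 220 g: steel rod 14 mm in diameter, foot tapering to 9 mm over the last 3 mm, orange square handle on top. Origin at the rod's tip, z up the rod. It starts standing in the stand, tip 10 mm above the desk. Handle underside 90 mm, top 140 mm above the tip (spring relaxed). Bands above the tip: black line 49 to 51 mm, red 70 to 76 mm, green 76 to 83 mm.
- handle (a joint): How far the handle has been pushed down along the rod against its spring, in m: 0 relaxed (the rod hangs from it so when lifted), 0.022 at most. The spring takes 1 N to start and 1 N more for each mm, so it shows the force. Lower edge at the green band at 0.007, at the red band at 0.014.
- handle_grip (a point): Centre of the orange handle, a 26 x 26 mm square block 50 mm tall; its faces look along the gauge's own x and y. 115 mm above the tip when relaxed.
- gauge_tip (a point): The tip of the rod, on its axis.
- block: Blue socket block 64 x 150 mm, 75 mm tall, fixed to the desk, thin dark foot plate around it. Origin at the centre of its underside, z up, y along its row of three round sockets, each 16 mm in diameter with a 2 mm chamfered mouth and a thin bright rim, 45 mm apart.
- bore_0 (a point): Centre of one end socket's mouth, level with the block's top (block y = -45 mm). In each socket a stiff black dust plug, its top 17 to 35 mm below the mouth at the start, slides down under about 4 N and stays where it is pushed.
- bore_1 (a point): Centre of the middle socket's mouth. Plugs bottom with their top 31 to 41 mm below the mouth in the two short sockets and 53 to 63 mm in the full-depth one; which is which changes and cannot be seen.
- bore_2 (a point): Centre of the other end socket's mouth (block y = +45 mm).
- stand: Grey gauge stand, 70 x 70 x 55 mm, fixed, with a 17 mm hole 45 mm deep in the centre of its top. Origin at the centre of its underside.
- mug: White mug, 80 mm wide, 95 mm tall; leave alone.
- stapler: Blue and black stapler 130 mm long, 46 mm tall; leave alone.
- mouse: Black computer mouse, 105 x 60 x 26 mm; leave alone.
- notes: Yellow block of notes, 76 x 76 x 30 mm; leave alone.
- punch: Grey and black hole punch, 110 x 130 x 54 mm; leave alone.
- bottle: Clear water bottle with a blue cap, 70 mm wide, 220 mm tall; leave alone.
- marker: Green marker pen, 100 mm long, lying; leave alone.
Things that resemble listed ones, but are neither listed nor needed, are in the scene too. Of the things that look like the gauge, the largest one is meant.

How it is judged:
By the outcome, as a careful person would: the job done as asked, in the order asked, and still so for the second after the job is handed in, with the robot touching nothing.
It also fails if it takes over 72 s, if anything falls off the work surface, if the arm or the gripper's body presses on something with over 40 N, if the wrist force passes 120 N, or if a joint passes its speed limit or range.

## Working session

There is one attempt and no reset: what is moved stays moved. The work goes in short steps, Python scripts to look and compute and a tool call to move; the robot and the scene stay as the last step left them, time stands still between calls to the robot, and variables do not carry over. Pictures are saved under pics/ and viewed, at most 10 in all, crops included, and the job is handed in when it is done.

Besides the shell and the picture viewer there is one more tool, called after ">>>" as name(argument=value, ...), one argument or row to a line, values as JSON. carry_out: Moves the arm, as the interface text tells. Its arguments: {"type":"object","properties":{"moves":{"type":"array"},"newtons":{"type":"number"}},"required":["moves"]}

```bash
mkdir -p pics; cat > h.py <<'E'
import numpy as np,cv2
from cell import r
def cam(p):
    R=cv2.Rodrigues(np.array(p["rvec"],float))[0];t=np.array(p["tvec"],float).ravel();return R,t,np.array(p["mtx"],float)
def ray(p,px,z):
    R,t,K=cam(p);d=R.T@np.linalg.solve(K,[px[0],px[1],1.]);o=-R.T@t
    return o+d*(z-o[2])/d[2]
def proj(p,X):
    return cv2.projectPoints(np.array(X,float).reshape(-1,1,3),np.array(p["rvec"],float),np.array(p["tvec"],float),np.array(p["mtx"],float),None)[0].reshape(-1,2)
E
python3 - <<'E'
from h import *
P={n:r.snapshot(n) for n in("scene","top")}
cv2.imwrite("pics/a.png",np.hstack([P["scene"]["img"],P["top"]["img"]])[:, :]) if 0 else None
for n in P:
    cv2.imwrite(f"pics/{n}.png",cv2.resize(P[n]["img"],(800,600),interpolation=cv2.INTER_CUBIC))
    for q,z in(("gauge",.1),("handle_grip",.125),("block",.075),("bore_0",.075),("stand",.055)):
        for s in r.spot_in(P[n],q): print(n,q,np.round(s["centre"]),round(s["confidence"],2),np.round(ray(P[n],s["centre"],z),3))
E
```

```text
scene gauge [189. 138.] 0.64 [ 0.59  -0.209  0.1  ]
scene gauge [177. 119.] 0.61 [ 0.573 -0.313  0.1  ]
scene gauge [216. 141.] 0.58 [ 0.531 -0.144  0.1  ]
scene gauge [242. 132.] 0.43 [ 0.44  -0.127  0.1  ]
scene handle_grip [188. 137.] 0.62 [ 0.601 -0.19   0.125]
scene handle_grip [245. 137.] 0.48 [ 0.462 -0.079  0.125]
scene handle_grip [220. 104.] 0.15 [ 0.431 -0.262  0.125]
scene block [277. 217.] 0.58 [0.56  0.204 0.075]
scene bore_0 [274. 219.] 0.79 [0.572 0.204 0.075]
scene bore_0 [242. 270.] 0.68 [0.743 0.281 0.075]
scene stand [217. 160.] 0.65 [ 0.555 -0.108  0.055]
scene stand [212. 138.] 0.42 [ 0.508 -0.205  0.055]
top gauge [319. 197.] 0.51 [ 0.548 -0.135  0.1  ]
top gauge [342. 187.] 0.45 [ 0.588 -0.223  0.1  ]
top gauge [380. 251.] 0.29 [ 0.344 -0.359  0.1  ]
top handle_grip [318. 197.] 0.4 [ 0.547 -0.13   0.125]
top block [237. 203.] 0.95 [0.531 0.175 0.075]
top block [383. 201.] 0.41 [ 0.537 -0.386  0.075]
top bore_0 [238. 203.] 0.91 [0.531 0.17  0.075]
top stand [311. 204.] 0.68 [ 0.529 -0.111  0.055]
```

View pics/scene.png

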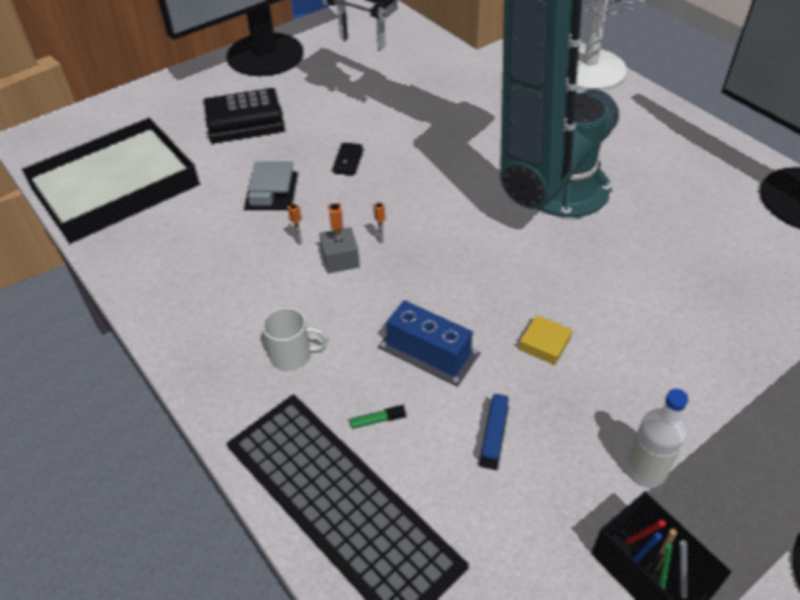

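View pics/top.png

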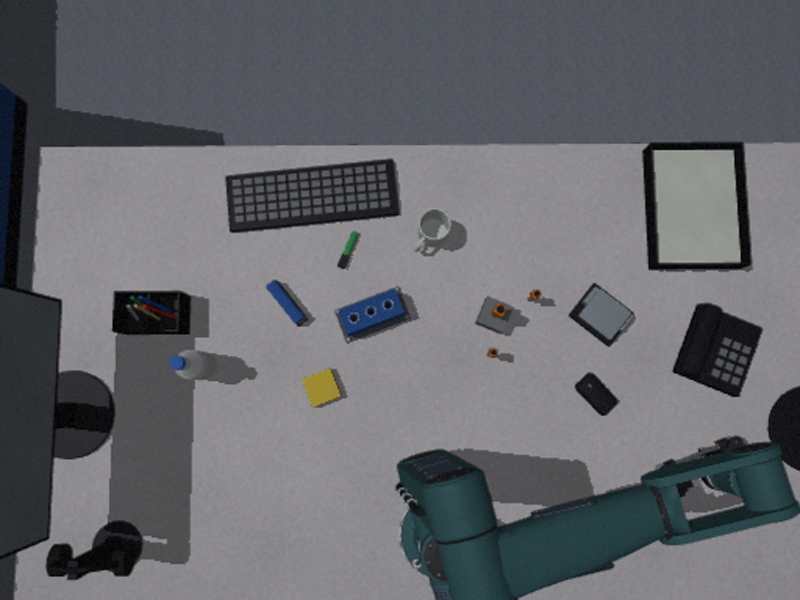

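The gauge is in the stand, at (336,215) in the scene view and (500,311) in the top view. Two smaller look-alikes stand nearby: scene (295,213) and (380,212), top (536,294) and (493,352). The middle one is largest, so I choose it and check it in a close crop.

```bash
python3 - <<'E'
from h import *
o=r.get_obs();print(np.round(o["tcp_rot"],3),o["opening"],o["ft_force"],o["time_s"])
P={n:r.snapshot(n) for n in("scene","top","wrist")}
R,t,K=cam(P["wrist"]);print("wristcam pos",-R.T@t,"fwd",R[2]);
Rt=np.array(o["tcp_rot"]);print("cam in tcp",Rt.T@(-R.T@t-o["tcp_pos"]),Rt.T@R.T)
t_=P["top"]["img"]
for name,px,z in(("stand",(316,201.6),.055),("handletop",(320.3,198.3),.15),("sm1",(343,188),.1),("sm2",(315.5,225.5),.1),("b0",(226.5,203.5),.075),("b1",(237.3,199.3),.075),("b2",(248.5,195.3),.075),("mug",(278,144),.095)):
    print(name,np.round(ray(P["top"],px,z),4))
for name,px,z in(("handletop",(215,132),.15),("b",(261,202.5),.075),("b",(274.5,209),.075),("b",(288.5,215.5),.075)): print(name,np.round(ray(P["scene"],px,z),4))
a=cv2.resize(P["scene"]["img"][110:250,170:320],(600,560),interpolation=cv2.INTER_CUBIC)
cv2.imwrite("pics/c1.png",a)
E
```

```text
[[ 0.934  0.357  0.   ]
 [ 0.357 -0.934 -0.   ]
 [ 0.     0.    -1.   ]] 0.09426524025214729 [-0.19705064  0.42334958 -0.78846352] 0.6
wristcam pos [ 0.27599073 -0.48266778  0.38386516] fwd [-0.27026421 -0.10292337 -0.95726905]
cam in tcp [ 0.08563969 -0.00062963 -0.1783347 ] [[-1.19234932e-03 -9.57265441e-01 -2.89208321e-01]
 [ 9.99999288e-01 -1.12796901e-03 -3.89278971e-04]
 [ 4.64252806e-05 -2.89208580e-01  9.57266105e-01]]
stand [ 0.5371 -0.1295  0.055 ]
handletop [ 0.5388 -0.1331  0.15  ]
sm1 [ 0.5833 -0.2271  0.1   ]
sm2 [ 0.4421 -0.1197  0.1   ]
b0 [0.53  0.216 0.075]
b1 [0.5459 0.1746 0.075 ]
b2 [0.5611 0.1317 0.075 ]
mug [0.7566 0.0169 0.095 ]
handletop [ 0.5373 -0.1313  0.15  ]
b [0.5629 0.1325 0.075 ]
b [0.5474 0.1759 0.075 ]
b [0.5312 0.2192 0.075 ]
```

View pics/c1.png

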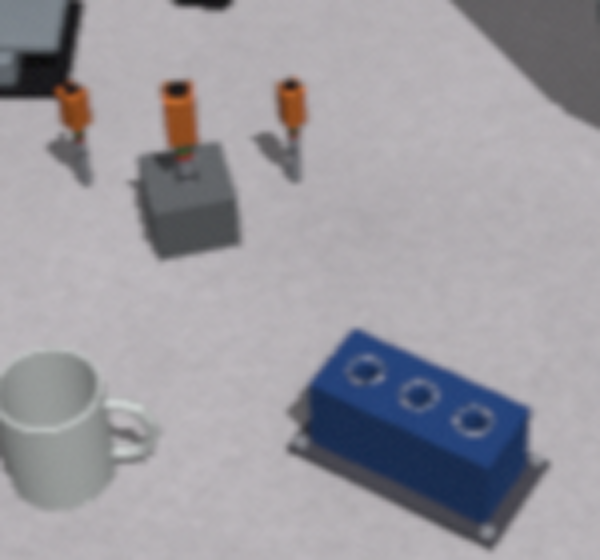

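The crop confirms it: the middle gauge, in the grey stand at (180,125), has the largest handle. I'm setting out to a point above it.

>>> carry_out(
  moves=[20,-10,-30,0,0,0,90,33,-17,-30,0,0,0,90,33,-17,-20,0,0,0,90,33,-17,-14,0,0,0,90,33,-17,0,0,0,0,90,33,-17,0,0,0,0,90,33,-17,0,0,0,0,90,33,-17,0,0,0,0,90],
)

```text
time_s: 1.55
tcp_pos: [0.3855, -0.3025, 0.2997]
tcp_rot: [[0.934, 0.357, 0.001], [0.357, -0.934, -0.001], [0.0, 0.001, -1.0]]
ft_force: [-1.0, -0.5, 0.4]
opening: 0.0611
grip_force: 0.0
```

>>> carry_out(
  moves=[33,-17,0,0,0,0,90,33,-17,0,0,0,0,90,33,-17,0,0,0,0,90,33,-17,0,0,0,0,90,33,-17,0,0,0,0,90,33,-17,0,0,0,0,90,20,-11,0,0,0,0,90,0,0,0,0,0,0,90],
)

```text
time_s: 2.35
tcp_pos: [0.5493, -0.1181, 0.2987]
tcp_rot: [[0.933, 0.361, -0.001], [0.361, -0.933, 0.001], [-0.0, -0.001, -1.0]]
ft_force: [0.3, -0.4, 0.9]
opening: 0.0608
grip_force: 0.0
```

```bash
python3 - <<'E'
from h import *
o=r.get_obs();print(np.round(o["tcp_pos"],4),np.round(o["joints"],1),o["time_s"],o["opening"])
P=r.snapshot("wrist")
np.savez("w1.npz",**{k:P[k] for k in("img","mtx","rvec","tvec")})
print(proj(P,[[.538,-.131,.15],[.538,-.131,.055]]))
for q in("handle_grip","stand"): print(q,[(np.round(s["centre"]),round(s["confidence"],2)) for s in r.spot_in(P,q)])
cv2.imwrite("pics/w1.png",cv2.resize(P["img"],(800,600),interpolation=cv2.INTER_CUBIC))
E
```

```text
[ 0.5493 -0.1181  0.2987] [-17.9   6.6  66.2   0.  107.2  50.9] 2.35 0.0608304306569114
[[257.99770808 198.11062151]
 [256.31205525 177.10802081]]
handle_grip [(array([218., 247.]), 0.86), (array([344., 180.]), 0.72), (array([261., 194.]), 0.65), (array([60., 85.]), 0.39)]
stand [(array([254., 165.]), 0.57)]
```

View pics/w1.png

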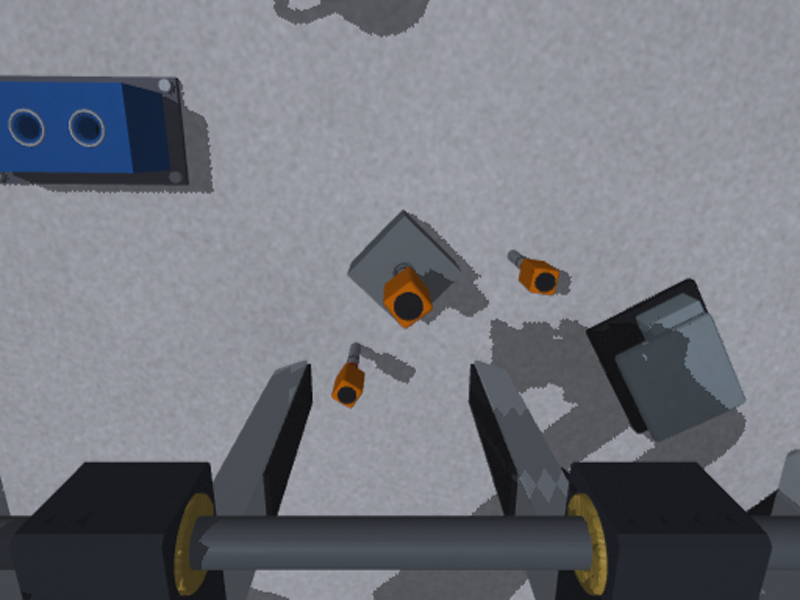

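The wrist view shows the gauge in the stand at (408,305). The handle top is turned about 45° to the tool, and the small ones stand at (348,393) and (540,280).

```bash
python3 - <<'E'
from h import *
P=dict(np.load("w1.npz"));a=P["img"][160:215,235:290]
print(ray(P,(408/1.5625,305.5/1.5625),.15))
cv2.imwrite("pics/w1c.png",cv2.resize(a,(550,550),interpolation=cv2.INTER_CUBIC))
# model overlays for yaw
g=cv2.resize(a,(550,550),interpolation=cv2.INTER_CUBIC)
hsv=cv2.cvtColor(P["img"],cv2.COLOR_BGR2HSV);m=((hsv[...,0]<20)&(hsv[...,1]>130)&(hsv[...,2]>50)).astype(np.uint8)
m[:160]=0;m[215:]=0;m[:,:235]=0;m[:,290:]=0
c=max(cv2.findContours(m,0,2)[0],key=cv2.contourArea);m2=cv2.drawContours(np.zeros_like(m),[c],-1,1,-1)
from scipy.optimize import minimize
def cost(v):
    x,y,w=v[0],v[1],v[2]
    u=np.array([np.cos(w),np.sin(w)])*.013;n=np.array([-u[1],u[0]])
    X=[[x+s*u[0]+k*n[0],y+s*u[1]+k*n[1],z] for s in(-1,1) for k in(-1,1) for z in(.1,.15)]
    h=cv2.convexHull((proj(P,X)*16).astype(np.float32)).astype(np.int32)
    q=cv2.fillConvexPoly(np.zeros((384,512),np.uint8),h,255,cv2.LINE_AA,4)/255.
    return np.abs(q-m2).sum()
best=min((minimize(cost,[.538,-.131,w],method="Nelder-Mead",options=dict(initial_simplex=[[.538,-.131,w],[.542,-.131,w],[.538,-.127,w],[.538,-.131,w+.3]])) for w in np.radians([-30,0,30,50])),key=lambda b:b.fun)
print(best.x,np.degrees(best.x[2]),best.fun,m2.sum())
E
```

```text
[ 0.54183113 -0.13301619  0.15      ]
[ 0.54241541 -0.13258754  0.85438093] 48.9524214678871 154.87843137254902 808
```

View pics/w1c.png

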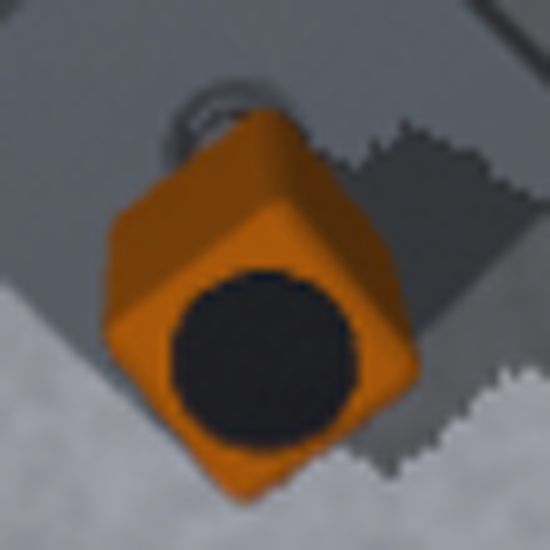

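```bash
python3 - <<'E'
from h import *
P=dict(np.load("w1.npz"))
c=np.array([[285,200],[108,335],[245,505],[418,370]])/10.+[234.55,159.55]
X=np.array([ray(P,p,.15) for p in c]);print(X,X.mean(0))
d=np.diff(X[[0,1,2,3,0]],axis=0)[:,:2];print(np.linalg.norm(d,axis=1),np.degrees(np.arctan2(d[:,1],d[:,0]))%90)
E
```

```text
[[ 0.55859231 -0.12850681  0.15      ]
 [ 0.53839234 -0.11659424  0.15      ]
 [ 0.52602217 -0.13692496  0.15      ]
 [ 0.54654561 -0.14837614  0.15      ]] [ 0.54238811 -0.13260054  0.15      ]
[0.02345097 0.02379831 0.02350193 0.02323604] [59.47080128 58.68169754 60.8404084  58.77170908]
```

>>> carry_out(
  moves=[-12,11,0,0,0,0,90,0,0,0,0,0,-7.7,90,0,0,0,0,0,-7.7,90,0,0,0,0,0,-7.7,90,0,0,0,0,0,-7.7,90,0,0,0,0,0,-7.7,90,0,0,30,0,0,0,90,0,0,10,0,0,0,90],
)

```text
time_s: 3.3
tcp_pos: [0.5388, -0.1367, 0.2573]
tcp_rot: [[0.512, 0.859, -0.003], [0.859, -0.512, 0.0], [-0.001, -0.003, -1.0]]
ft_force: [0.1, -0.3, -1.7]
opening: 0.0607
grip_force: 0.0
```

```bash
python3 - <<'E'
from h import *
o=r.get_obs();print(np.round(o["tcp_pos"],4),np.round(o["tcp_rot"],3),np.round(o["joints"],1),o["ft_force"])
P=r.snapshot("wrist")
np.savez("w2.npz",**{k:P[k] for k in("img","mtx","rvec","tvec")})
print(proj(P,[[.5423,-.1327,.15]]))
R=np.array(o["tcp_rot"]);p=np.array(o["tcp_pos"])
cv2.imwrite("pics/w2.png",P["img"][150:384,100:412])
E
```

```text
[ 0.5388 -0.1367  0.2573] [[ 0.512  0.859 -0.003]
 [ 0.859 -0.512  0.   ]
 [-0.001 -0.003 -1.   ]] [-20.1   5.7  72.   -0.  102.5  10.7] [ 0.06070602 -0.3490476  -1.69961205]
[[250.97667607 190.19803803]]
```

View pics/w2.png

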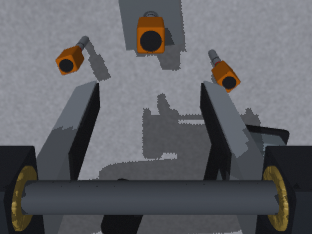

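The handle is now square to the fingers, with its top at (251,189), just as predicted. I'm descending.

>>> carry_out(
  moves=[5,1,20,0,0,0,90,0,0,30,0,0,0,90,0,0,30,0,0,0,90,0,0,30,0,0,0,90,0,0,20,0,0,0,90,0,0,14,0,0,0,90,0,0,4,0,0,0,90,0,0,0,0,0,0,90],
)

```text
time_s: 4.15
tcp_pos: [0.5441, -0.1317, 0.1118]
tcp_rot: [[0.51, 0.86, 0.0], [0.86, -0.51, -0.0], [-0.0, 0.0, -1.0]]
ft_force: [0.5, -0.6, 0.7]
opening: 0.0612
grip_force: 0.0
```

>>> carry_out(
  moves=[-2,-1,4,0,0,0,90,0,0,0,0,0,0,255,0,0,0,0,0,0,255,0,0,0,0,0,0,255,0,0,0,0,0,0,255,0,0,0,0,0,0,255,0,0,0,0,0,0,255],
  newtons=35,
)

```text
time_s: 4.85
tcp_pos: [0.5423, -0.1323, 0.1076]
tcp_rot: [[0.509, 0.861, 0.0], [0.861, -0.509, -0.0], [0.0, 0.0, -1.0]]
ft_force: [-0.5, -0.0, 0.7]
opening: 0.0255
grip_force: 35.0
```

>>> carry_out(
  moves=[0,0,-10,0,0,0,255,0,0,-25,0,0,0,255,0,0,-35,0,0,0,255,0,0,-30,0,0,0,255,0,0,-13,0,0,0,255,0,0,0,0,0,0,255],
)

```text
time_s: 5.45
tcp_pos: [0.5433, -0.1328, 0.2231]
tcp_rot: [[0.509, 0.861, 0.005], [0.861, -0.509, -0.002], [0.001, 0.005, -1.0]]
ft_force: [-0.1, 0.1, -1.4]
opening: 0.0257
grip_force: 35.0
```

>>> carry_out(
  moves=[15,-7,0,0,0,0,255,30,-15,0,0,0,0,255,38,-19,0,0,0,0,255,38,-19,0,0,0,0,255,38,-19,0,0,0,0,255,38,-19,0,0,0,0,255,25,-12,0,0,0,0,255,15,-7,0,0,0,0,255],
)

```text
time_s: 6.25
tcp_pos: [0.5605, 0.1345, 0.2175]
tcp_rot: [[0.506, 0.862, -0.005], [0.863, -0.506, 0.0], [-0.003, -0.005, -1.0]]
ft_force: [0.1, -0.6, -1.8]
opening: 0.0259
grip_force: 35.0
```

>>> carry_out(
  moves=[0,0,0,0,0,0,255,0,0,0,0,0,0,255,0,0,0,0,0,0,255],
)

```text
time_s: 6.55
tcp_pos: [0.5621, 0.1298, 0.22]
tcp_rot: [[0.511, 0.86, -0.001], [0.86, -0.511, -0.001], [-0.001, -0.0, -1.0]]
ft_force: [-0.2, 0.1, -2.4]
opening: 0.0259
grip_force: 35.0
```

```bash
python3 - <<'E'
from h import *
o=r.get_obs();print(np.round(o["tcp_pos"],4),np.round(o["joints"],1),o["ft_force"],o["opening"])
P={n:r.snapshot(n) for n in("wrist","scene","top")}
for n in P: np.savez(f"x_{n}.npz",**{k:P[n][k] for k in("img","mtx","rvec","tvec")})
p=np.array(o["tcp_pos"]);tip=p-[0,0,.0976]
for n in P:print(n,proj(P[n],[tip,[.562,.132,.075],[.5467,.175,.075],[.5306,.2176,.075]]).round(1).tolist())
a=P["wrist"]["img"]; cv2.imwrite("pics/w3.png",cv2.resize(a[0:300,60:460],(800,600),interpolation=cv2.INTER_CUBIC))
E
```

```text
[0.5621 0.1298 0.22  ] [ 7.4  8.4 73.2 -0.  98.5 38.1] [-0.22787941  0.08991273 -2.38287678] 0.025853884902883005
wrist [[249.7, 198.9], [248.5, 183.4], [213.4, 155.2], [175.9, 126.3]]
scene [[260.5, 191.2], [261.1, 202.3], [274.5, 208.7], [288.3, 215.1]]
top [[248.7, 193.5], [248.4, 195.1], [237.2, 199.1], [226.1, 203.4]]
```

View pics/w3.png

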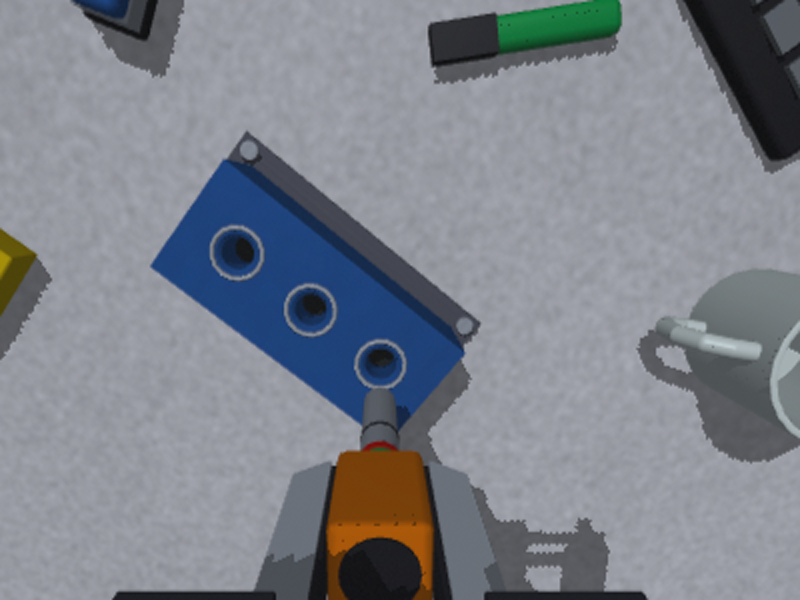

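The gauge hangs at (380,391). The bore rims are at (380,363), (310,309) and (236,252), and the end bore is just ahead of the tip. The projected tip matches the picture, so I'll fit the rims.

```bash
cat >> h.py <<'E'
def rims(P,z=.075):
    g=P["img"];hsv=cv2.cvtColor(g,cv2.COLOR_BGR2HSV)
    blue=((hsv[...,0]>100)&(hsv[...,0]<130)&(hsv[...,1]>140)).astype(np.uint8)
    out=[];cs,_=cv2.findContours(cv2.morphologyEx(((1-blue)*255).astype(np.uint8),cv2.MORPH_OPEN,np.ones((2,2),np.uint8)),cv2.RETR_CCOMP,cv2.CHAIN_APPROX_NONE)
    for c in cs:
        if len(c)>=15:
            (e,ax,an)=cv2.fitEllipse(c)
            if 18<max(ax)<32 and min(ax)>.75*max(ax): out.append((np.round(e,1),np.round(ax,1),np.round(ray(P,e,z),4)))
    return out
E
python3 - <<'E'
from h import *
P=dict(np.load("x_wrist.npz"))
for x in rims(P):print(*x)
for p in((250,181.6),(215,154.7),(178.2,126)):print(ray(P,p,.075))
T=dict(np.load("x_top.npz"))
E
```

```text
[215.8 155.6] [26.1 27.1] [0.5486 0.1734 0.075 ]
[215.7 155.6] [22.3 23. ] [0.5485 0.1735 0.075 ]
[178.9 127. ] [26.5 28.6] [0.5328 0.2156 0.075 ]
[179. 127.] [22.9 24.3] [0.5328 0.2156 0.075 ]
[250.8 182.8] [21.1 22.2] [0.5644 0.1313 0.075 ]
[0.56431466 0.13284096 0.075     ]
[0.5484047  0.17460369 0.075     ]
[0.53270976 0.21672421 0.075     ]
```

>>> carry_out(
  moves=[3,1,10,0,0,0,255,0,0,20,0,0,0,255,0,0,7,0,0,0,255,0,0,0,0,0,0,255,0,0,0,0,0,0,255],
)

```text
time_s: 7.2
tcp_pos: [0.5647, 0.1331, 0.1836]
tcp_rot: [[0.509, 0.861, 0.0], [0.861, -0.509, -0.0], [-0.0, 0.0, -1.0]]
ft_force: [0.3, -0.8, -1.4]
opening: 0.0256
grip_force: 35.0
```

```bash
python3 - <<'E'
from h import *
o=r.get_obs();print(np.round(o["tcp_pos"],4),o["ft_force"])
P=r.snapshot("wrist");p=np.array(o["tcp_pos"]);print("tip px",proj(P,[p-[0,0,.0976]]))
for x in rims(P):print(*x)
cv2.imwrite("pics/w4.png",cv2.resize(P["img"][100:300,140:360],(660,600),interpolation=cv2.INTER_CUBIC))
E
```

```text
[0.5647 0.1331 0.1836] [ 0.33887845 -0.78194084 -1.37356005]
tip px [[249.59662075 198.99435092]]
[211.2 167.1] [29.  30.2] [0.5486 0.1736 0.075 ]
[211.2 167.1] [24.3 25.4] [0.5486 0.1736 0.075 ]
[169.9 135.4] [29.7 32. ] [0.5328 0.2157 0.075 ]
[169.9 135.3] [25.2 26.9] [0.5328 0.2157 0.075 ]
[250.3 196.6] [20.5 23.6] [0.5647 0.1319 0.075 ]
```

View pics/w4.png

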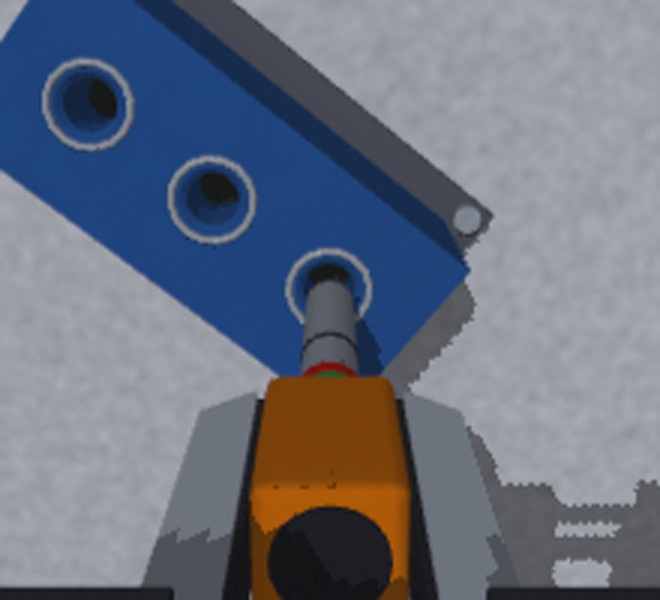

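The tip is centred over the first bore, with the rim centre at (329,290). I'm entering and sounding.

>>> carry_out(
  moves=[-1,0.5,4,0,0,0,255,0,0,4,0,0,0,255,0,0,4,0,0,0,255,0,0,4,0,0,0,255,0,0,4,0,0,0,255,0,0,4,0,0,0,255,0,0,3,0,0,0,255,0,0,0,0,0,0,255],
)

```text
time_s: 8.05
tcp_pos: [0.5642, 0.1321, 0.1557]
tcp_rot: [[0.509, 0.861, -0.001], [0.861, -0.509, -0.0], [-0.001, -0.001, -1.0]]
ft_force: [-0.1, -0.2, -2.5]
opening: 0.0256
grip_force: 35.0
```

>>> carry_out(
  moves=[0,0,2,0,0,0,255,0,0,2,0,0,0,255,0,0,2,0,0,0,255,0,0,2,0,0,0,255,0,0,2,0,0,0,255,0,0,2,0,0,0,255,0,0,0,0,0,0,255],
)

```text
time_s: 8.75
tcp_pos: [0.5646, 0.1321, 0.1449]
tcp_rot: [[0.509, 0.861, 0.001], [0.861, -0.509, -0.0], [0.0, 0.001, -1.0]]
ft_force: [-0.7, -0.1, 1.4]
opening: 0.0258
grip_force: 35.0
```

>>> carry_out(
  moves=[0,0,2,0,0,0,255,0,0,2,0,0,0,255,0,0,2,0,0,0,255,0,0,0,0,0,0,255],
)

```text
time_s: 9.15
tcp_pos: [0.5646, 0.1321, 0.1381]
tcp_rot: [[0.509, 0.861, 0.0], [0.861, -0.509, -0.0], [0.0, 0.0, -1.0]]
ft_force: [-0.9, 0.3, 1.4]
opening: 0.0261
grip_force: 35.0
```

>>> carry_out(
  moves=[0,0,2,0,0,0,255,0,0,2,0,0,0,255,0,0,0,0,0,0,255],
)

```text
time_s: 9.45
tcp_pos: [0.5646, 0.1321, 0.1341]
tcp_rot: [[0.509, 0.861, 0.0], [0.861, -0.509, -0.0], [-0.0, 0.0, -1.0]]
ft_force: [1.0, 0.0, 1.7]
opening: 0.0257
grip_force: 35.0
```

>>> carry_out(
  moves=[0,0,2,0,0,0,255,0,0,2,0,0,0,255,0,0,0,0,0,0,255],
)

```text
time_s: 9.75
tcp_pos: [0.5646, 0.1321, 0.1301]
tcp_rot: [[0.509, 0.861, 0.0], [0.861, -0.509, -0.0], [-0.0, 0.0, -1.0]]
ft_force: [0.1, 0.5, 1.8]
opening: 0.0259
grip_force: 35.0
```

>>> carry_out(
  moves=[0,0,2,0,0,0,255,0,0,2,0,0,0,255,0,0,0,0,0,0,255],
)

```text
time_s: 10.05
tcp_pos: [0.5645, 0.1321, 0.1261]
tcp_rot: [[0.509, 0.861, 0.0], [0.861, -0.509, -0.0], [-0.0, 0.0, -1.0]]
ft_force: [-0.1, -0.0, 1.4]
opening: 0.0257
grip_force: 35.0
```

>>> carry_out(
  moves=[0,0,2,0,0,0,255,0,0,2,0,0,0,255,0,0,2,0,0,0,255,0,0,2,0,0,0,255,0,0,0,0,0,0,255],
)

```text
time_s: 10.55
tcp_pos: [0.5645, 0.1321, 0.1181]
tcp_rot: [[0.509, 0.861, -0.0], [0.861, -0.509, -0.0], [-0.0, -0.0, -1.0]]
ft_force: [0.7, -0.4, 2.2]
opening: 0.0258
grip_force: 35.0
```

>>> carry_out(
  moves=[0,0,2,0,0,0,255,0,0,2,0,0,0,255,0,0,0,0,0,0,255],
)

```text
time_s: 10.85
tcp_pos: [0.5646, 0.1321, 0.1147]
tcp_rot: [[0.509, 0.861, 0.0], [0.861, -0.509, -0.0], [0.0, 0.0, -1.0]]
ft_force: [-1.5, 0.3, 3.9]
opening: 0.0262
grip_force: 35.0
```

>>> carry_out(
  moves=[0,0,2,0,0,0,255,0,0,2,0,0,0,255,0,0,0,0,0,0,255,0,0,0,0,0,0,255],
)

```text
time_s: 11.25
tcp_pos: [0.5647, 0.1322, 0.1116]
tcp_rot: [[0.509, 0.861, 0.001], [0.861, -0.509, 0.0], [0.001, 0.001, -1.0]]
ft_force: [-1.5, -0.5, 6.7]
opening: 0.0257
grip_force: 35.0
```

```bash
python3 - <<'E'
from h import *
f=[]
o=r.get_obs()
for i in range(4):
    P=r.snapshot("wrist");f.append(r.get_obs()["ft_force"][2])
print(np.round(f,1),o["tcp_pos"])
A=cv2.resize(P["img"][150:290,180:330],(640,597),interpolation=cv2.INTER_CUBIC)
cv2.imwrite("pics/w5.png",A)
E
```

```text
[5.8 6.3 6.6 7.4] [0.56469868 0.13215433 0.11164819]
```

View pics/w5.png

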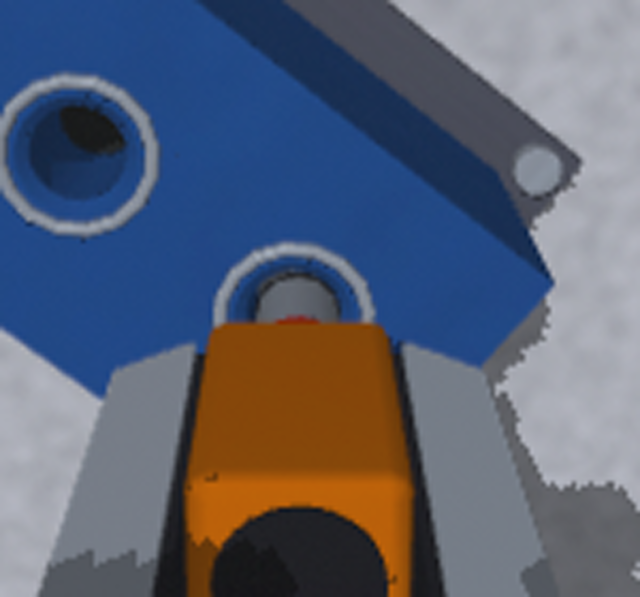

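The black line is down inside the mouth at (295,280), and force is rising at about 1 N/mm, so the plug has bottomed in the full-depth socket. I'll push a bit deeper to be clearly in the green band.

>>> carry_out(
  moves=[0,0,1.5,0,0,0,255,0,0,1,0,0,0,255,0,0,0,0,0,0,255,0,0,0,0,0,0,255,0,0,0,0,0,0,255],
)

```text
time_s: 11.95
tcp_pos: [0.5647, 0.1322, 0.1098]
tcp_rot: [[0.509, 0.861, 0.001], [0.861, -0.509, 0.0], [0.001, 0.001, -1.0]]
ft_force: [-1.7, 0.0, 9.2]
opening: 0.0254
grip_force: 35.0
```

```bash
python3 - <<'E'
from h import *
f=[];z=[]
for i in range(4):
    P=r.snapshot("wrist");o=r.get_obs();f.append(o["ft_force"][2]);z.append(o["tcp_pos"][2])
print(np.round(f,1),np.round(z,4))
A=P["img"];R,t,K=cam(P);p=np.array(o["tcp_pos"])
# visible band colours along the rod, column of the rod
c=int(round(proj(P,[p-[0,0,.02]])[0,0]));
for y in range(205,236):print(y,A[y,c-1:c+2].mean(0).round().astype(int).tolist(),end=" ")
print()
Rt=np.array(o["tcp_rot"])
tx=Rt[:,0]
for d in(.007,.008,.009,.010,.011,.012):
    tip=p+[0,0,-.0976+d]
    print(d,"line49/51,red70,76,handle edge rows:",[round(proj(P,[tip+[0,0,h]+tx*.007])[0,1],1) for h in(.049,.051,.070,.076)],round(proj(P,[p+[0,0,-.0976+.09]+tx*.013])[0,1],1))
E
```

```text
[9.4 9.1 8.1 9. ] [0.1098 0.1098 0.1098 0.1098]
205 [134, 73, 33] 206 [134, 72, 34] 207 [136, 85, 59] 208 [149, 131, 120] 209 [173, 159, 151] 210 [145, 131, 123] 211 [114, 79, 59] 212 [124, 68, 33] 213 [91, 53, 28] 214 [79, 50, 34] 215 [50, 46, 44] 216 [95, 87, 84] 217 [108, 100, 96] 218 [109, 101, 96] 219 [110, 101, 96] 220 [109, 100, 95] 221 [110, 101, 96] 222 [110, 101, 96] 223 [110, 101, 96] 224 [104, 96, 98] 225 [60, 74, 116] 226 [10, 70, 131] 227 [10, 70, 132] 228 [10, 70, 131] 229 [10, 70, 132] 230 [10, 70, 131] 231 [10, 70, 131] 232 [10, 70, 132] 233 [10, 70, 132] 234 [10, 70, 132] 235 [10, 70, 133] 
0.007 line49/51,red70,76,handle edge rows: [np.float64(212.9), np.float64(213.9), np.float64(223.7), np.float64(227.2)] 222.4
0.008 line49/51,red70,76,handle edge rows: [np.float64(213.4), np.float64(214.3), np.float64(224.3), np.float64(227.8)] 222.4
0.009 line49/51,red70,76,handle edge rows: [np.float64(213.9), np.float64(214.8), np.float64(224.8), np.float64(228.4)] 222.4
0.01 line49/51,red70,76,handle edge rows: [np.float64(214.3), np.float64(215.3), np.float64(225.4), np.float64(229.0)] 222.4
0.011 line49/51,red70,76,handle edge rows: [np.float64(214.8), np.float64(215.8), np.float64(226.0), np.float64(229.6)] 222.4
0.012 line49/51,red70,76,handle edge rows: [np.float64(215.3), np.float64(216.3), np.float64(226.6), np.float64(230.2)] 222.4
```

```bash
python3 - <<'E'
from h import *
Q=dict(np.load("x_wrist.npz"));P=r.snapshot("wrist")
print(r.get_obs()["ft_force"][2])
for n,p,a in(("then",Q,207),("now",P,211)):
    print(n);[print(y,p["img"][y,247:252].mean(0).round().astype(int).tolist(),end=" ") for y in range(a,230)];print()
E
```

```text
9.651607762570276
then
207 [100, 92, 87] 208 [100, 92, 87] 209 [98, 90, 85] 210 [80, 73, 69] 211 [47, 43, 41] 212 [89, 82, 78] 213 [100, 92, 87] 214 [100, 92, 87] 215 [100, 92, 87] 216 [100, 92, 87] 217 [99, 92, 87] 218 [100, 92, 88] 219 [96, 89, 87] 220 [74, 69, 95] 221 [14, 17, 116] 222 [14, 16, 116] 223 [22, 41, 107] 224 [40, 81, 40] 225 [24, 73, 83] 226 [10, 63, 118] 227 [10, 63, 118] 228 [10, 63, 118] 229 [10, 63, 118] 
now
211 [116, 76, 52] 212 [122, 67, 31] 213 [92, 54, 30] 214 [82, 56, 41] 215 [48, 44, 42] 216 [90, 83, 79] 217 [111, 102, 97] 218 [110, 102, 97] 219 [111, 102, 97] 220 [111, 102, 97] 221 [111, 102, 97] 222 [111, 102, 97] 223 [111, 102, 97] 224 [105, 98, 100] 225 [61, 75, 117] 226 [10, 70, 132] 227 [10, 70, 131] 228 [10, 70, 131] 229 [10, 70, 131]
```

No slip, and the handle is about 9 mm down, which is in the green band. I'll push 1 mm more for margin, relax the spring, then release.

>>> carry_out(
  moves=[0,0,1,0,0,0,255,0,0,0,0,0,0,255,0,0,0,0,0,0,255,0,0,0,0,0,0,255],
)

```text
time_s: 12.6
tcp_pos: [0.5648, 0.1322, 0.109]
tcp_rot: [[0.509, 0.861, 0.002], [0.861, -0.509, 0.0], [0.001, 0.001, -1.0]]
ft_force: [-2.0, 0.2, 9.7]
opening: 0.0257
grip_force: 35.0
```

>>> carry_out(
  moves=[0,0,-2,0,0,0,255,0,0,-2,0,0,0,255,0,0,-2,0,0,0,255,0,0,-2,0,0,0,255,0,0,-1,0,0,0,255,0,0,0,0,0,0,255,0,0,0,0,0,0,255],
)

```text
time_s: 13.3
tcp_pos: [0.5646, 0.1321, 0.1157]
tcp_rot: [[0.509, 0.861, 0.0], [0.861, -0.509, -0.0], [-0.0, 0.0, -1.0]]
ft_force: [-0.7, 0.5, 3.2]
opening: 0.026
grip_force: 35.0
```

>>> carry_out(
  moves=[0,0,-1,0,0,0,255,0,0,-1.5,0,0,0,255,0,0,0,0,0,0,255,0,0,0,0,0,0,255],
)

```text
time_s: 13.7
tcp_pos: [0.5645, 0.1321, 0.118]
tcp_rot: [[0.509, 0.861, -0.0], [0.861, -0.509, -0.0], [-0.0, -0.0, -1.0]]
ft_force: [0.3, -0.4, 1.2]
opening: 0.0259
grip_force: 35.0
```

>>> carry_out(
  moves=[0,0,0,0,0,0,160,0,0,0,0,0,0,130,0,0,0,0,0,0,100,0,0,0,0,0,0,90,0,0,0,0,0,0,90,0,0,0,0,0,0,90],
)

```text
time_s: 14.3
tcp_pos: [0.5645, 0.1321, 0.1184]
tcp_rot: [[0.509, 0.861, -0.0], [0.861, -0.509, -0.0], [-0.0, -0.0, -1.0]]
ft_force: [0.5, 0.0, -0.7]
opening: 0.0609
grip_force: 0.0
```

>>> carry_out(
  moves=[0,0,-10,0,0,0,90,0,0,-20,0,0,0,90,0,0,-30,0,0,0,90,0,0,-40,0,0,0,90,0,0,-40,0,0,0,90,0,0,-30,0,0,0,90,0,0,-10,0,0,0,90,0,0,0,0,0,0,90],
)

```text
time_s: 15.1
tcp_pos: [0.5652, 0.1322, 0.3007]
tcp_rot: [[0.509, 0.861, 0.004], [0.861, -0.509, 0.0], [0.003, 0.003, -1.0]]
ft_force: [0.3, -0.1, -0.2]
opening: 0.0606
grip_force: 0.0
```

```bash
python3 - <<'E'
from h import *
o=r.get_obs();print(np.round(o["tcp_pos"],4),o["time_s"],o["opening"],o["ft_force"])
P=r.snapshot("wrist");S=r.snapshot("scene")
print(proj(P,[[.5646,.1321,.1615],[.5646,.1321,.075]]))
a=cv2.resize(P["img"],(800,600))[0:560]
b=cv2.resize(S["img"][110:250,170:320],(300,280),interpolation=cv2.INTER_CUBIC)
a[280:560,:300]=b
cv2.imwrite("pics/fin.png",a)
E
```

```text
[0.5652 0.1322 0.3007] 15.1 0.06064644967924248 [ 0.28165567 -0.09450832 -0.24856256]
[[248.71569359 187.50766752]
 [248.65994663 169.72430562]]
```

View pics/fin.png

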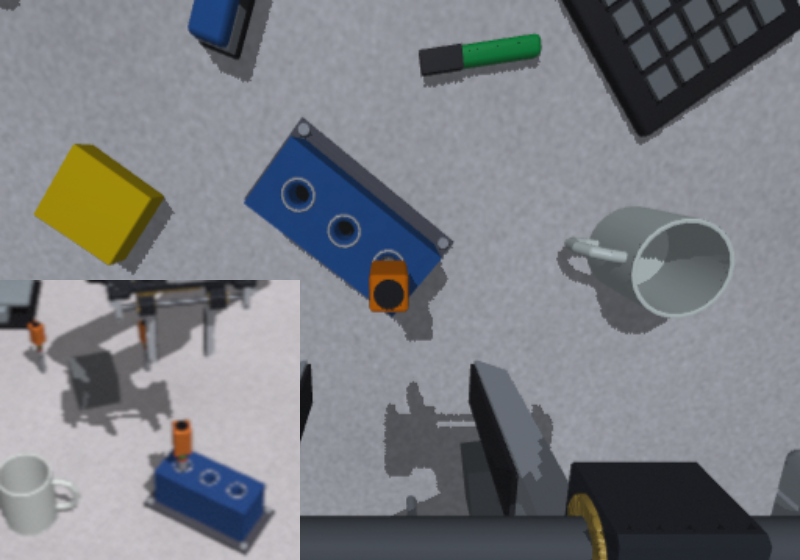

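The gauge stands upright in the end socket, with its handle top at (388,294). The gripper is clear and nothing else has moved, so I'm handing in.

```bash
python3 -c "
from cell import r
print(r.job_done())"
```

```text
the job is handed in; nothing more can be done
None
```

The job is handed in: the first socket I sounded (the end one nearest the stand) was the full-depth one, its plug bottoming about 53 mm down with the handle in the green band by my estimate, and the gauge is left standing there, released, with the black line inside the mouth.

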